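# Bolt the wardrobe drawer unit by feel

## Robot

A 7-joint arm with a two-finger parallel gripper is mounted at the origin on the work surface. World frame = base frame: x ahead of the robot, y to its left, z up, the work surface at z = 0. Lengths are in m, angles in degrees, forces in N, time in s.
With the tool pointing down it reaches from about 0.4 to 0.85 m from the base axis. Payload 10.4 kg.
Tool frame: the origin (TCP) lies midway between the tips of the shut fingers; the grasp point (between the pads) lies 19 mm behind it; z points along the fingers, y is the direction in which the jaws open and shut (so a half turn about z gives the same grasp; the last joint's range is limited). The gripper opens to 87 mm and grips with 3 to 60 N. Pads are 19 mm wide; open, the fingers measure 117 mm over their backs; the gripper's body (75 mm by 190 mm) begins 51 mm behind the grasp point.
Start: joints at [-70.565, 19.034, -3.707, 83.658, 1.238, 77.344, -5.071], TCP at [0.221, 0.585, 0.195] pointing down, gripper open.
Joint ranges: [-148.97, 148.97], [-28.65, 121.19], [-84.17, 76.75], [9.2, 138.47], [-72.65, 252.65], [3.7, 117.97], [-149.18, 149.18]. Speed limits (degrees/s): [127.2, 127.2, 159.86, 159.86, 180, 180, 180].

## Interface

Orientations are given as a 3x3 rotation matrix whose columns are the frame's x, y, z axes.
In Python, from bench import robot gives the robot as it stands.
- The arm moves only by the shell command python3 -m creep 'ROWS' [FORCE]. ROWS is a JSON object of lists of equal length, an entry for each row: "claw": the opening, from 0 (shut) to 1 (fully open); "linear": the shift along the tool's x, y, z in m, a list of three; "angular": the turn, a rotation vector about the tool's x, y, z in rad, a list of three. A call has 1 to 8 rows; each row shifts and turns the commanded pose from where the row before left it, along the tool's axes as they then stand; what a row does not reach is not made up. A row lasts 1/10 s, in which the tool goes at most 50 mm and 8.59 degrees, less where a joint would pass 70% of its speed; a pose out of reach is approached as far as the arm can. A call with a gripper value outside its range is refused whole. The fingers move at their own pace and stop on an object; FORCE is the grip in N (left out, the last holds). Time passes only in rows, so rows that do not move let the fingers close. It gives the time, the measured TCP pose, the force and the opening at its end, in the units of the state.
- robot.sense(): the state, without advancing time (a new reading comes with each control period).
- robot.capture(name): name is "scene" or "top" or "wrist"; returns the picture (384x512x3 uint8, red, green, blue); there is no depth.
- robot.calibration(name): a dict with "camera_matrix" (3x3 intrinsics, pixels), "origin" and "attitude" of the camera in the world; the wrist camera has in their place "tool_from_camera" (4x4, takes a point from camera to tool coordinates, whose origin is the TCP and whose axes are the flange's). Camera axes: x right, y down, z forward; pixel columns grow to the right and rows downward; lengths in m; the calibration is good to about 2 mm. A picture is of the moment at which its call begins: read the wrist's pose just before it. calibration takes no time and is no camera call.
- robot.finish_job(): hands the job in, once; it reports no verdict.
The state is a dict: "t": time; "joints": joint angles; "joint_velocities": joint speeds; "tau": joint torques, N m; "tcp_pos": TCP position; "orientation": TCP orientation; "ft_force": force on the tool from outside, world axes, zero at the start; "moment": the same for the moment, N m; "grip_width": finger opening in m.
Only numpy, scipy, OpenCV 4.12 (cv2) and the standard library are available. Lean on these libraries where they do the work, as an engineer would, in place of code of your own. Each camera call takes 0.05 s, during which the arm holds its last target.

## Task

Pick up the loose locking bolt and lock the grey three-tier drawer unit with it: put its rod into the letterbox recess under the unit's top, feel along the hidden back wall for the hole, then push the bolt fully home until its round flange lies against the front of the unit, and let go. Keep the pressure gentle, lift the bolt rather than dragging it, and leave the perfume bottle, ring cone, travel mirror and shoe stretcher where they are.

Things in the scene. Friction and masses are not known exactly. Their poses are not given: they have to be found in the camera images.
- unit: Grey plastic three-tier drawer unit, fixed to the shelf, 170 mm deep (x), 200 mm wide (y), 210 mm tall. Origin: centre of its underside. Its front, with three pale drawer fronts, looks along its own -x, roughly towards the robot (turned at most 15 degrees). Above the top drawer the front has a letterbox recess (see recess_mouth).
- recess_mouth (a point): Centre of the recess's mouth, in the plane of the unit's front, 186 mm above the shelf: at mid-width and at the height of the hidden hole's axis. Its +x points straight into the recess, y along it, z up. The opening spans y -45 to +45 mm and z -7 to +12 mm; the unit's top is at z +24 mm. The back wall is 30 mm inside.
- recess_back (a point): Middle of the recess's flat back wall (not the hole). It has one hole 11 mm wide (y) by 12 mm high, 30 mm deep, free space behind, at this height but anywhere from y -28 to +28 mm from here: never reported, hidden from cameras above. The wall is sprung: it gives up to 8 mm along +x, 1.2 N at first touch, 3.6 N at 8 mm, then a hard stop; springs back; firm sideways.
- bolt_center (a point): Centre of the bolt's upright grey paddle grip: 34 mm long (x), 18 mm wide (y), 62 mm tall, this point half-way up. An 8 mm aluminium rod points along the bolt's +x, its axis 15 mm below this point, with a flange disc 32 mm across, 6 mm thick, front face 43 mm ahead. Loose, one rigid piece, 60-130 g; stands on grip and flange rim; pinch the 18 mm width from above.
- bolt_tip (a point): The rounded (4 mm radius) free end of the bolt's rod, on its axis, 101 mm ahead (+x) of the grip's centre and 58 mm ahead of the flange's front face; axes as the bolt's. Fully home, with the flange against the front of the unit, it lies 58 mm inside the mouth.
- perfume: Frosted glass perfume bottle with a screw cap, bystander, 52 mm in diameter, 100 mm tall; origin at the centre of its underside.
- ring_cone: White ceramic ring cone, bystander, 68 mm in diameter at the foot, 88 mm tall; origin at the centre of its underside.
- mirror: Folded aluminium travel mirror lying flat, bystander, 90 x 70 x 12 mm; origin at the centre of its underside.
- stretcher: Green hard shoe stretcher lying on the shelf, bystander, about 240 mm long (x), 58 mm wide, 35 mm tall; origin on its underside near mid-length.
There are look-alikes about, which are no part of the job. There is more than one size of the part that bears bolt_center; the job needs the smallest.

How it is judged:
By the outcome, as a careful person would: the job done as asked, in the order asked, and still so for the second after the job is handed in, with the robot touching nothing.
It also fails if it takes over 61 s, if anything falls off the work surface, if the arm or the gripper's body presses on something with over 40 N, if the wrist force passes 120 N, or if a joint passes its speed limit or range.

## Working session

There is one attempt and no reset: what is moved stays moved. The work goes in short steps, Python scripts to look and compute and a shell command to move; the robot and the scene stay as the last step left them, time stands still between calls to the robot, and variables do not carry over. Pictures are saved under pics/ and viewed, and the job is handed in when it is done.

```bash
ls; mkdir -p pics
python3 - <<'E'
from bench import robot
import cv2
s=robot.sense();print(s)
for n in("scene","top","wrist"):
    cv2.imwrite(f"pics/{n}0.png",robot.capture(n)[:,:,::-1]); print(n,robot.calibration(n))
E
```

```text
pics
{'t': 0.0, 'joints': array([-70.56660776,  19.07249608,  -3.70705342,  83.70695798,
         1.23844658,  77.34198793,  -5.06974079]), 'joint_velocities': array([-0.01736831, -0.08783721,  0.02811046,  0.00962896, -0.04897902,
        0.08481063,  0.01133081]), 'tau': array([-7.69649378e-04, -6.23265767e+01,  2.40861706e-02, -3.89885473e+01,
       -6.14657952e-02,  4.02622623e-02,  1.88637091e-04]), 'tcp_pos': array([0.22107115, 0.58413909, 0.19404034]), 'orientation': array([[-9.35284109e-01,  3.53897516e-01, -4.28036851e-04],
       [ 3.53897766e-01,  9.35283127e-01, -1.35763414e-03],
       [-8.01277049e-05, -1.42125492e-03, -9.99998987e-01]]), 'ft_force': array([-0.11385403, -0.08163616, -0.26748107]), 'moment': array([-0.02657748,  0.01089646, -0.02634274]), 'grip_width': 0.08668694852713293}
scene {'camera_matrix': array([[414.3177714 ,   0.        , 256.89046886],
       [  0.        , 414.3177714 , 196.71337125],
       [  0.        ,   0.        ,   1.        ]]), 'origin': array([ 0.96354332, -0.65301141,  0.91159692]), 'attitude': array([[ 0.86627725,  0.34076629, -0
[... 340 characters left out ...]
, 'attitude': array([[ 0.01859   , -0.98506786,  0.17115991],
       [-0.99976931, -0.02015655, -0.00741913],
       [ 0.01075834, -0.1709825 , -0.98521533]])}
wrist {'camera_matrix': array([[275.51053975,   0.        , 258.58311462],
       [  0.        , 275.51053975, 186.77346655],
       [  0.        ,   0.        ,   1.        ]]), 'tool_from_camera': array([[ 1.28066332e-03, -9.65501055e-01, -2.60395991e-01,
         7.14858101e-02],
       [ 9.99999014e-01,  1.38629921e-03, -2.22012999e-04,
        -6.15344768e-04],
       [ 5.75340542e-04, -2.60395450e-01,  9.65501879e-01,
        -1.89768947e-01],
       [ 0.00000000e+00,  0.00000000e+00,  0.00000000e+00,
         1.00000000e+00]])}
```

View pics/scene0.png

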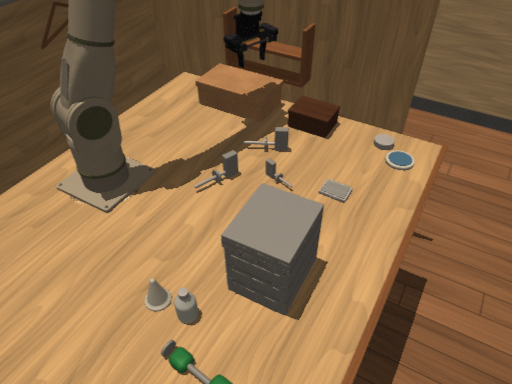

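View pics/top0.png

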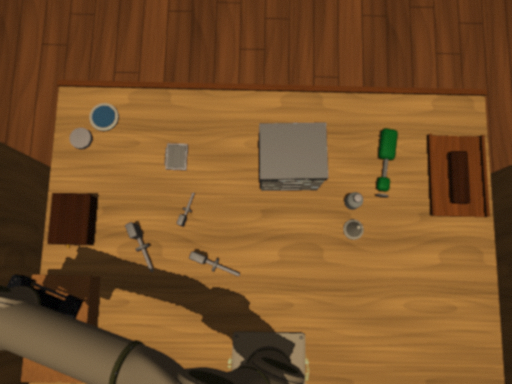

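View pics/wrist0.png

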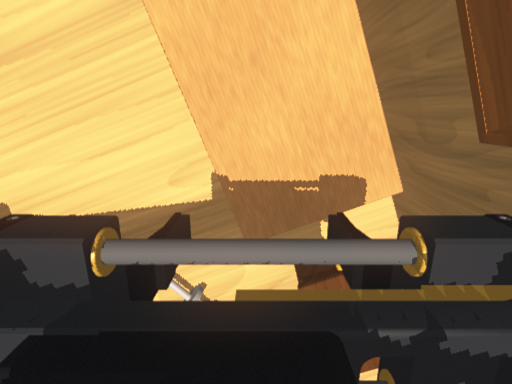

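```bash
cat > h.py <<'E'
import numpy as np, cv2
from bench import robot
def ray(n,px):
    c=robot.calibration(n);K=c["camera_matrix"];R=np.array(c["attitude"]);o=np.array(c["origin"])
    d=R@np.linalg.inv(K)@np.array([px[0],px[1],1.]);return o,d
def onz(n,px,z):
    o,d=ray(n,px);return o+d*(z-o[2])/d[2]
def proj(n,P):
    c=robot.calibration(n);K=c["camera_matrix"];R=np.array(c["attitude"]);o=np.array(c["origin"])
    p=K@(R.T@(np.array(P,float)-o));return p[:2]/p[2]
def crop(img,x0,y0,x1,y1,f,name):
    cv2.imwrite("pics/"+name,cv2.resize(img[y0:y1,x0:x1],None,fx=f,fy=f,interpolation=cv2.INTER_CUBIC))
E
python3 - <<'E'
import cv2
from h import *
t=cv2.imread("pics/top0.png");s=cv2.imread("pics/scene0.png")
crop(t,120,185,250,285,6,"t1.png");crop(s,185,115,305,200,6,"s1.png");crop(t,250,110,340,200,6,"t2.png")
for px in [(187,211),(140,244),(213,262)]: print(onz("top",px,.03))
E
```

```text
[0.49559926 0.27389742 0.03      ]
[0.38509786 0.42062443 0.03      ]
[0.33201292 0.18260745 0.03      ]
```

View pics/t1.png

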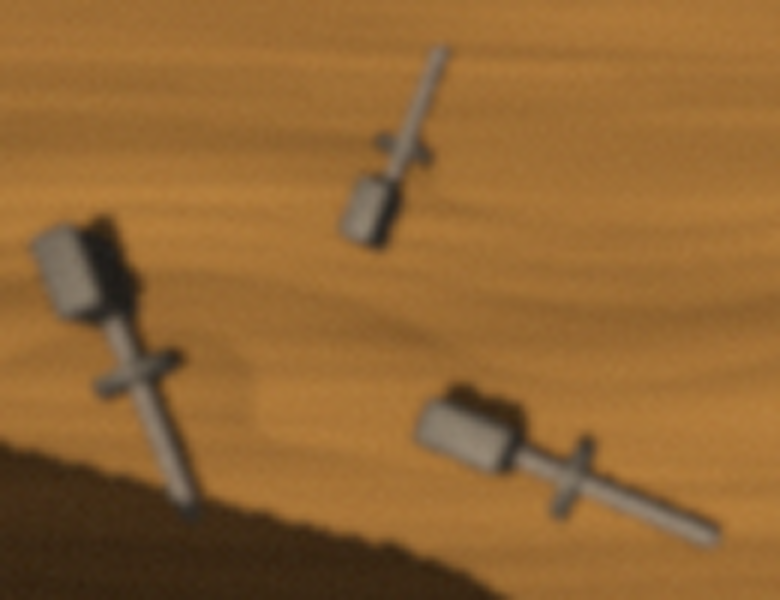

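View pics/s1.png

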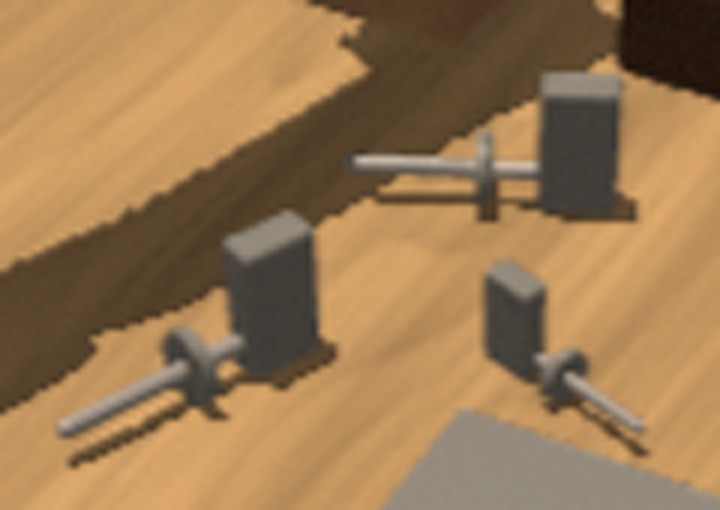

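View pics/t2.png

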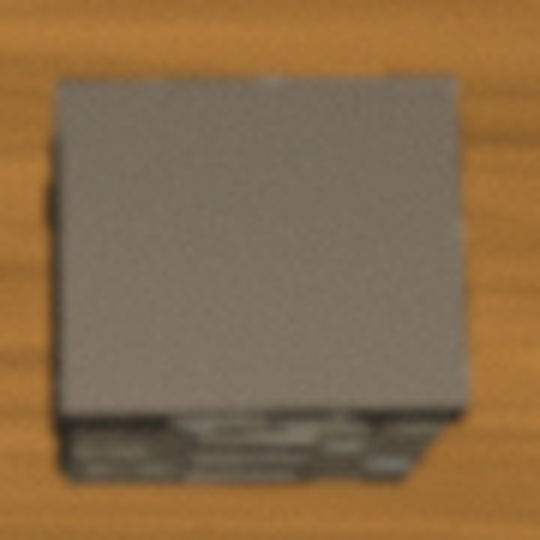

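Run:
```python
import cv2
from h import *
s=cv2.imread("pics/scene0.png");t=cv2.imread("pics/top0.png")
crop(s,215,180,335,310,6,"s2.png")
f=lambda u,v,x0,y0:(x0+(u+.5)/6-.5,y0+(v+.5)/6-.5)
c=[onz("top",f(*p,250,110),.21)[:2] for p in [(58,80),(457,78),(466,410),(60,412)]]
c=np.array(c);print(c)
for i in range(4):print(np.linalg.norm(c[i]-c[(i+1)%4]))
print("front yaw",np.degrees(np.arctan2(*(c[3]-c[2])[::-1]))-90,"frontmid",(c[2]+c[3])/2)
g=onz("top",f(369,207,120,185),.062)[:2];tip=onz("top",f(440,50,120,185),.016)[:2]
print(g,tip,np.linalg.norm(tip-g),np.degrees(np.arctan2(*(tip-g)[::-1])))
st=onz("scene",f(640,427,185,115),.016);sg=onz("scene",f(514,280,185,115),.062);print(sg,st)
```

```text
[[ 0.7418272   0.04264099]
 [ 0.74727503 -0.15607583]
 [ 0.57856483 -0.15951317]
 [ 0.5734571   0.03837322]]
0.19879147764230057
0.16874521233235842
0.19795230247013007
0.16842418336798337
front yaw 1.4785569606624023 frontmid [ 0.57601096 -0.06056997]
[0.46517744 0.28649593] [0.55844505 0.25927131] 0.09715980228840668 -16.272412770762937
[0.46712818 0.28580896 0.062     ] [0.55948685 0.25947745 0.016     ]
```

View pics/s2.png

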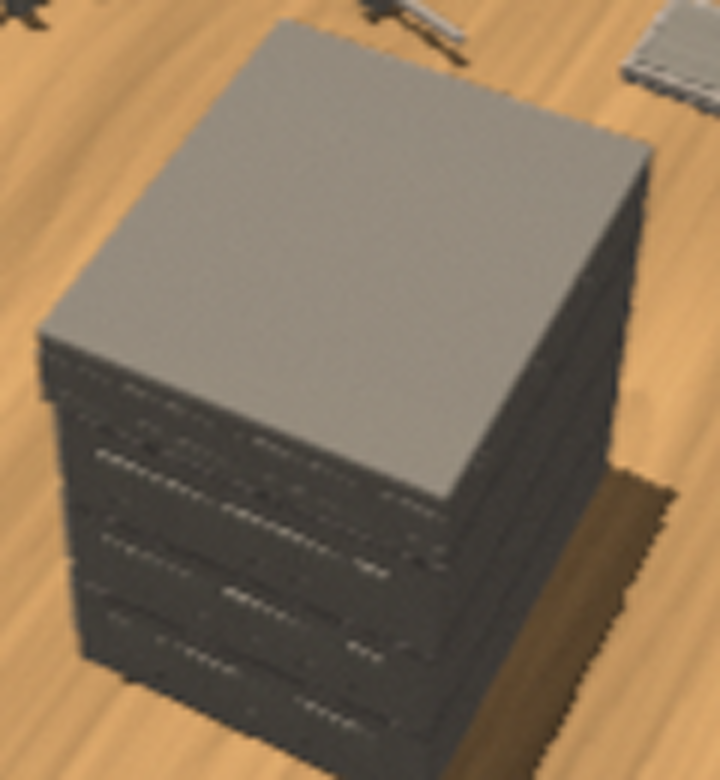

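```bash
python3 -m creep '{"claw":[1,1,1,1,1,1,1,1],"linear":[[-0.042,-0.024,0],[-0.042,-0.024,0],[-0.042,-0.024,0],[-0.042,-0.024,0],[-0.042,-0.024,0],[-0.042,-0.024,0],[-0.042,-0.024,0],[-0.041,-0.024,0]],"angular":[[0,0,0],[0,0,0],[0,0,0],[0,0,0],[0,0,0],[0,0,0],[0,0,0],[0,0,-0.078]]}' 25
python3 - <<'E'
from h import *
s=robot.sense();print(s["tcp_pos"],s["orientation"])
w=robot.capture("wrist")[:,:,::-1]
cv2.imwrite("pics/w1.png",cv2.resize(w,None,fx=1.5,fy=1.5))
E
```

```text
t: 0.95
tcp_pos: [0.4675, 0.2846, 0.1948]
orientation: [[-0.96, 0.28, 0.0], [0.28, 0.96, 0.0], [0.0, 0.0, -1.0]]
ft_force: [-0.1, 0.0, 0.2]
grip_width: 0.087
[0.46749066 0.28458535 0.19484185] [[-9.60092205e-01  2.79683672e-01  3.27079210e-05]
 [ 2.79683674e-01  9.60092194e-01  1.48094594e-04]
 [ 1.00170202e-05  1.51332337e-04 -9.99999988e-01]]
```

View pics/w1.png

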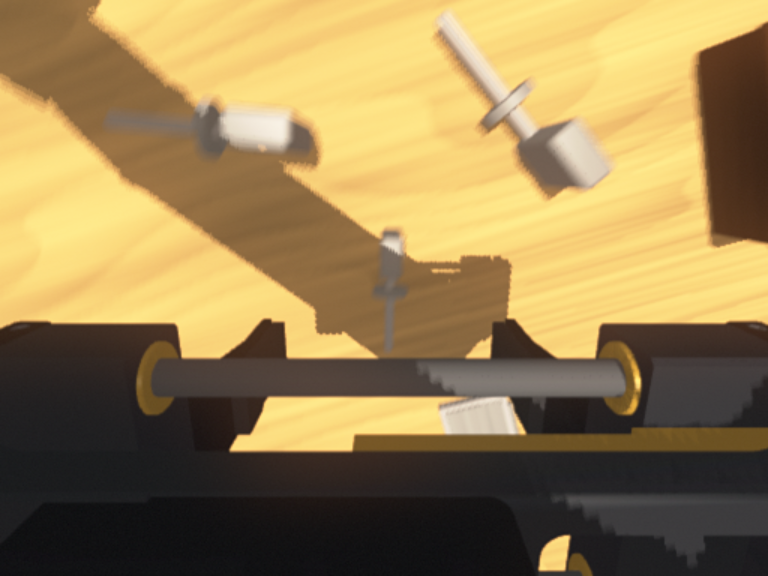

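```bash
cat >> h.py <<'E'
def wonz(s,px,z):
    c=robot.calibration("wrist");K=c["camera_matrix"];T=np.array(c["tool_from_camera"])
    R=np.array(s["orientation"]);o=np.array(s["tcp_pos"])+R@T[:3,3]
    d=R@T[:3,:3]@np.linalg.inv(K)@np.array([px[0],px[1],1.]);return o+d*(z-o[2])/d[2]
def wproj(s,P):
    c=robot.calibration("wrist");K=c["camera_matrix"];T=np.array(c["tool_from_camera"])
    R=np.array(s["orientation"]);o=np.array(s["tcp_pos"])
    p=R.T@(np.array(P,float)-o);p=T[:3,:3].T@(p-T[:3,3]);p=K@p;return p[:2]/p[2]
E
python3 - <<'E'
from h import *
s=robot.sense()
w=robot.capture("wrist")[:,:,::-1].copy()
crop(w,220,140,300,240,7,"w2.png")
# overlay of predicted
best=np.array([.466,.2862]);yaw=np.radians(-16.3)
R=np.array([[np.cos(yaw),-np.sin(yaw)],[np.sin(yaw),np.cos(yaw)]])
W=cv2.resize(w[140:240,220:300],None,fx=7,fy=7,interpolation=cv2.INTER_CUBIC)
def p(x,y,z):
    u=wproj(s,[*(best+R@[x,y]),z]);return tuple(int(v) for v in ((u-[220,140]+.5)*7-.5))
for q in [(17,9),(17,-9),(-17,-9),(-17,9)]: cv2.circle(W,p(q[0]/1e3,q[1]/1e3,.062),3,(0,0,255),-1); cv2.circle(W,p(q[0]/1e3,q[1]/1e3,0),3,(255,0,0),-1)
for q in [(43,0,.032),(43,16,.016),(43,-16,.016),(101,0,.016)]: cv2.circle(W,p(q[0]/1e3,q[1]/1e3,q[2]),3,(0,255,0),-1)
cv2.imwrite("pics/w3.png",W)
E
```

```text
(no output)
```

View pics/w3.png

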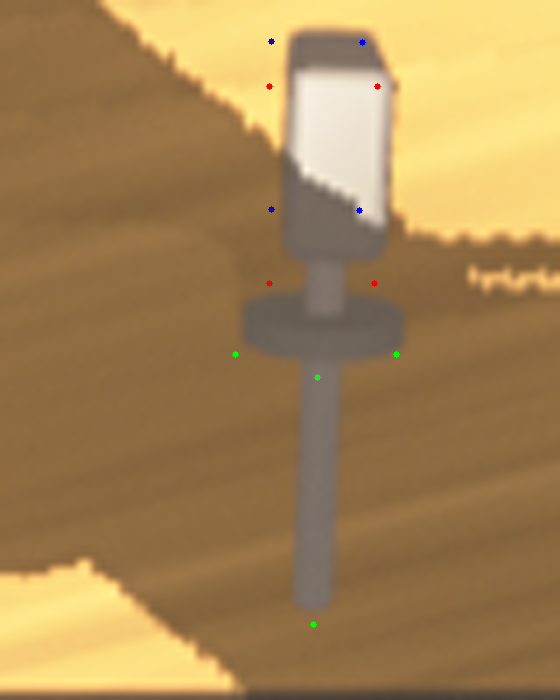

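Run:
```python
from h import *
from scipy.optimize import least_squares
s=robot.sense()
obs=[((-17,-9,62),(293,68)),((-17,9,62),(392,75)),((17,-9,62),(284,256)),((17,9,62),(386,258)),((101,0,16),(313,608)),((43,-16,16),(242,345)),((43,16,16),(403,345)),((43,0,16),(318,358))]
# image right = tool +y; bolt x along -tool x, so bolt +y = ... determine sign by projecting
def f(p,full=False):
    c,y=np.cos(p[2]),np.sin(p[2]);r=[]
    for (a,b,z),(u,v) in obs:
        b=b*sg
        P=[p[0]+(c*a-y*b)/1e3,p[1]+(y*a+c*b)/1e3,z/1e3]
        r+=list(((wproj(s,P)-[220,140]+.5)*7-.5-[u,v]))
    return np.array(r)
for sg in(1,-1):
    o=least_squares(f,[.466,.286,-.28],loss="soft_l1",f_scale=5);print(sg,o.cost,o.x[:2],np.degrees(o.x[2]));print(o.fun.reshape(-1,2).round())
```

```text
1 184.09002082778855 [0.46188977 0.29277751] -18.356448806713473
[[ -5.  -0.]
 [  4.  -4.]
 [ -2.  10.]
 [  1.  11.]
 [ -1.   4.]
 [ -0.  -6.]
 [  0.  -1.]
 [  4. -17.]]
-1 3695.1685736125187 [0.46122846 0.2906279 ] -16.816184569781715
[[  87.    2.]
 [-120.   -6.]
 [  92.   12.]
 [-115.    9.]
 [   1.    4.]
 [ 156.   -3.]
 [-167.   -4.]
 [  -1.  -17.]]
```

```bash
python3 -m creep '{"claw":[1,1],"linear":[[0,0,0],[0,0,0]],"angular":[[0,0,0],[0,0,0]]}'
python3 - <<'E'
from h import *
s=robot.sense();print(s["t"],s["tcp_pos"],s["orientation"][:,0])
w=robot.capture("wrist")[:,:,::-1].copy()
s2=robot.sense();print(s2["t"],s2["tcp_pos"])
crop(w,220,140,300,240,7,"w4.png")
import pickle;pickle.dump(s,open("s4.pkl","wb"))
E
```

```text
t: 1.25
tcp_pos: [0.4657, 0.2875, 0.1946]
orientation: [[-0.96, 0.279, -0.001], [0.279, 0.96, 0.0], [0.001, 0.0, -1.0]]
ft_force: [-0.0, 0.5, -0.7]
grip_width: 0.0871
1.25 [0.46571206 0.28750526 0.19464185] [-9.60285830e-01  2.79017299e-01  6.86430365e-04]
1.3 [0.46558481 0.28772253 0.19465252]
```

View pics/w4.png

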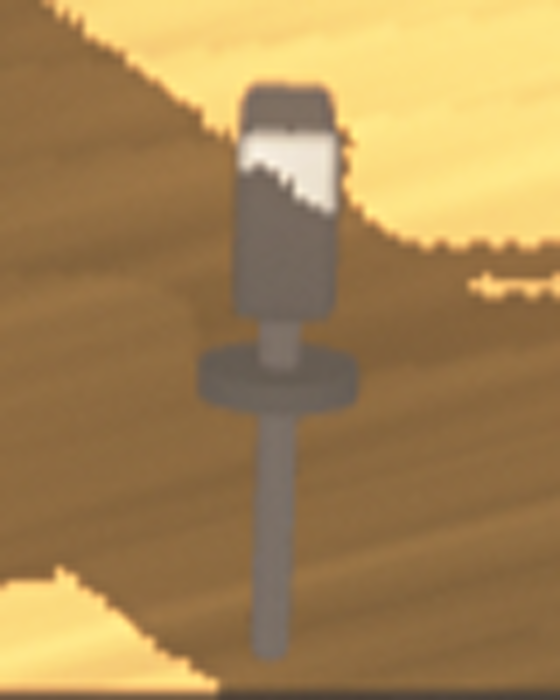

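Run:
```python
from h import *
import pickle
from scipy.optimize import least_squares
s=pickle.load(open("s4.pkl","rb"))
obs=[((-17,-9,62),(239,129)),((-17,9,62),(337,131)),((17,-9,62),(233,315)),((17,9,62),(334,318)),((101,0,16),(271,660)),((43,-16,16),(197,392)),((43,16,16),(358,390)),((37,-16,16),(199,370)),((37,16,16),(357,365))]
def f(p):
    c,y=np.cos(p[2]),np.sin(p[2]);r=[]
    for (a,b,z),(u,v) in obs:
        P=[p[0]+(c*a-y*b)/1e3,p[1]+(y*a+c*b)/1e3,z/1e3]
        r+=list(((wproj(s,P)-[220,140]+.5)*7-.5-[u,v]))
    return np.array(r)
o=least_squares(f,[.466,.286,-.28],loss="soft_l1",f_scale=5);print(o.cost,o.x[:2],np.degrees(o.x[2]));print(o.fun.reshape(-1,2).round())
d=o.x[:2]-s["tcp_pos"][:2];print("tool dx,dy",s["orientation"][:2,:2].T@d)
n=robot.sense();print(n["t"],n["tcp_pos"],n["orientation"])
```

```text
104.97210277488765 [0.46337009 0.28956908] -17.455301954134494
[[ -5.  -1.]
 [  4.  -1.]
 [ -3.   8.]
 [  0.   7.]
 [  0.  -1.]
 [  1.  -3.]
 [  0.   3.]
 [ -1. -10.]
 [  2.  -1.]]
tool dx,dy [0.0028248  0.00132841]
1.3 [0.46558481 0.28772253 0.19465252] [[-9.60509164e-01  2.78247784e-01 -5.63550546e-04]
 [ 2.78247712e-01  9.60509328e-01  2.03365515e-04]
 [ 5.97881560e-04  3.85277911e-05 -9.99999821e-01]]
```

```bash
python3 -m creep '{"claw":[1,1,1,1,1,1,1,1],"linear":[[0.0026,0.001,0.03],[0,0,0.03],[0,0,0.03],[0,0,0.03],[0,0,0.025],[0,0,0.018],[0,0,0],[0,0,0]],"angular":[[0,0,0.02],[0,0,0],[0,0,0],[0,0,0],[0,0,0],[0,0,0],[0,0,0],[0,0,0]]}'
python3 - <<'E'
from h import *
s=robot.sense();print(s["t"],s["tcp_pos"],s["orientation"][:,0])
w=robot.capture("wrist")[:,:,::-1].copy()
cv2.imwrite("pics/w5.png",cv2.resize(w,None,fx=1.5,fy=1.5))
E
```

```text
t: 2.1
tcp_pos: [0.4639, 0.2891, 0.0323]
orientation: [[-0.955, 0.298, -0.0], [0.298, 0.955, 0.0], [0.0, 0.0, -1.0]]
ft_force: [-0.4, -0.3, 0.3]
grip_width: 0.0871
2.1 [0.46392835 0.28905841 0.03226198] [-9.54635960e-01  2.97775314e-01  2.15964854e-04]
```

View pics/w5.png

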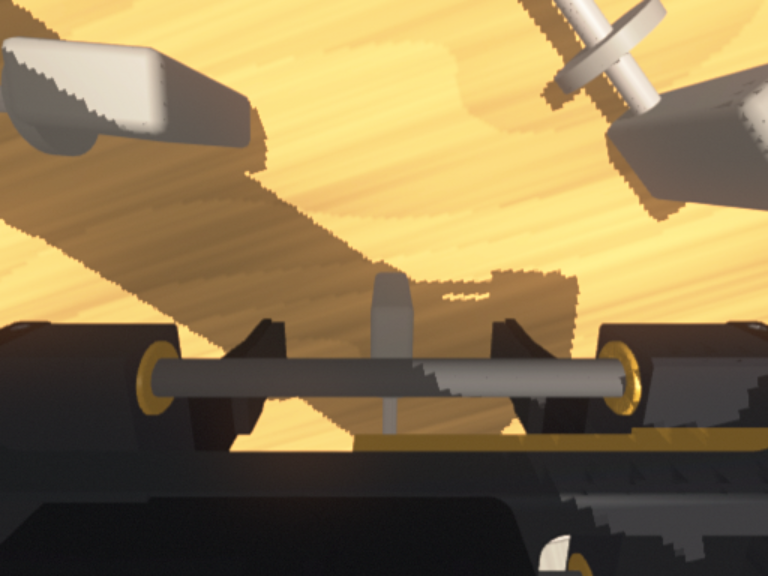

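```bash
python3 -m creep '{"claw":[1,1,1],"linear":[[0,0,0],[0,0,0],[0,0,0]],"angular":[[0,0,0],[0,0,0],[0,0,0]]}'
```

```text
t: 2.45
tcp_pos: [0.4647, 0.2884, 0.0325]
orientation: [[-0.954, 0.299, 0.001], [0.299, 0.954, 0.001], [-0.001, 0.001, -1.0]]
ft_force: [-0.3, 0.2, -1.2]
grip_width: 0.0869
```

```bash
python3 -m creep '{"claw":[1,1,0,0,0,0,0,0],"linear":[[0,0,0.008],[0,0,0.007],[0,0,0],[0,0,0],[0,0,0],[0,0,0],[0,0,0],[0,0,0]],"angular":[[0,0,0],[0,0,0],[0,0,0],[0,0,0],[0,0,0],[0,0,0],[0,0,0],[0,0,0]]}' 25
```

```text
t: 3.25
tcp_pos: [0.4644, 0.2882, 0.017]
orientation: [[-0.954, 0.299, 0.0], [0.299, 0.954, 0.0], [-0.0, 0.0, -1.0]]
ft_force: [0.1, -0.0, 0.2]
grip_width: 0.0467
```

```bash
python3 -m creep '{"claw":[0,0,0,0,0,0,0,0],"linear":[[0,0,0],[0,0,0],[0,0,0],[0,0,0],[0,0,0],[0,0,0],[0,0,0],[0,0,0]],"angular":[[0,0,0],[0,0,0],[0,0,0],[0,0,0],[0,0,0],[0,0,0],[0,0,0],[0,0,0]]}' 25
```

```text
t: 4.05
tcp_pos: [0.4643, 0.2882, 0.0168]
orientation: [[-0.954, 0.299, -0.0], [0.299, 0.954, 0.0], [0.0, 0.0, -1.0]]
ft_force: [-0.4, 0.1, -0.5]
grip_width: 0.0178
```

```bash
python3 -m creep '{"claw":[0,0,0,0,0,0,0,0],"linear":[[0,0,-0.01],[0,0,-0.02],[0,0,-0.03],[0,0,-0.03],[0,0,-0.03],[0,0,-0.03],[0,0,-0.02],[0,0,0]],"angular":[[0,0,0],[0,0,0],[0,0,0],[0,0,0],[0,0,0],[0,0,0],[0,0,0],[0,0,0]]}'
python3 - <<'E'
from h import *
s=robot.sense();print(s["t"],s["tcp_pos"],s["orientation"][:,0],s["ft_force"])
for n in("wrist","top","scene"):
  w=robot.capture(n)[:,:,::-1].copy()
  cv2.imwrite(f"pics/{n}6.png",w)
  print(robot.sense()["tcp_pos"])
a=cv2.imread("pics/wrist6.png");crop(a,200,150,330,310,4,"w6c.png")
a=cv2.imread("pics/scene6.png");crop(a,180,60,330,300,3,"s6c.png")
E
```

```text
t: 4.85
tcp_pos: [0.4657, 0.2889, 0.1905]
orientation: [[-0.954, 0.299, 0.004], [0.299, 0.954, 0.004], [-0.003, 0.005, -1.0]]
ft_force: [-0.9, 0.5, -0.8]
grip_width: 0.0179
4.85 [0.46571725 0.28890319 0.1905475 ] [-0.95413079  0.29937417 -0.00308865] [-0.9333101   0.54626748 -0.78420834]
[0.46491162 0.28841927 0.18834335]
[0.46426262 0.28801123 0.18685245]
[0.46389917 0.28771973 0.18602507]
```

View pics/w6c.png

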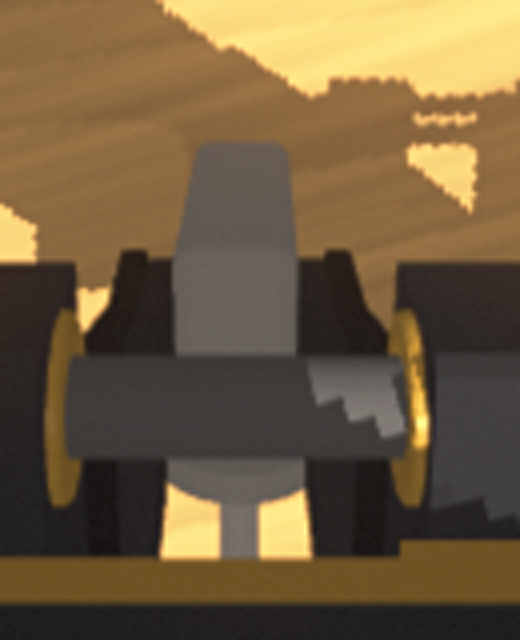

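View pics/s6c.png

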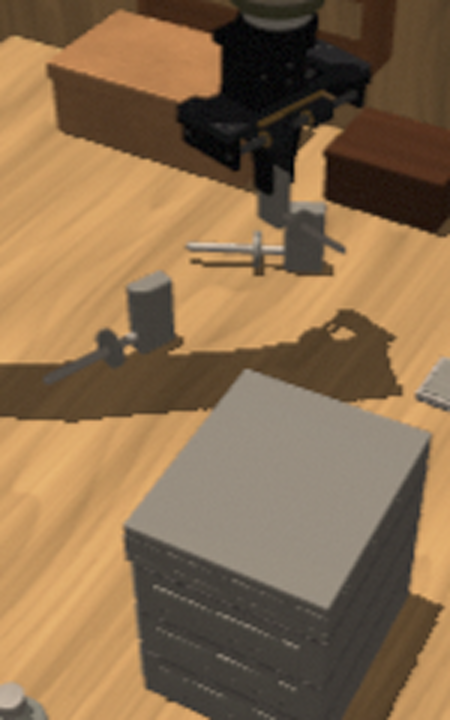

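View pics/top6.png

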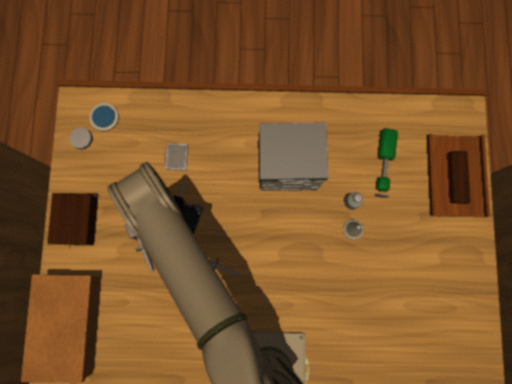

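```bash
cat >> h.py <<'E'
def wtool(px,z):
    c=robot.calibration("wrist");K=c["camera_matrix"];T=np.array(c["tool_from_camera"])
    o=T[:3,3];d=T[:3,:3]@np.linalg.inv(K)@np.array([px[0],px[1],1.]);return o+d*(z-o[2])/d[2]
E
python3 - <<'E'
from h import *
f=lambda u,v:(200+(u+.5)/4-.5,150+(v+.5)/4-.5)
for q,z in [((198,143),16.8),((288,143),16.8),((243,143),16.8),((175,248),-45.2),((298,248),-45.2),((220,535),1),((260,535),1)]: print(q,(wtool(f(*q),z/1e3)*1e3).round(1))
print(robot.sense()["tcp_pos"])
s=cv2.imread("pics/scene0.png")
E
```

```text
(198, 143) [16.9 -8.  16.8]
(288, 143) [17.   9.5 16.8]
(243, 143) [16.9  0.7 16.8]
(175, 248) [ 18.2  -9.1 -45.2]
(298, 248) [ 18.2   8.  -45.2]
(220, 535) [-59.2  -3.7   1. ]
(260, 535) [-59.2   4.3   1. ]
[0.46389917 0.28771973 0.18602507]
```

Run:
```python
from h import *
from scipy.optimize import least_squares
ft=lambda u,v:(250+(u+.5)/6-.5,110+(v+.5)/6-.5)
fs=lambda u,v:(215+(u+.5)/6-.5,180+(v+.5)/6-.5)
L=[(.17,.1),(.17,-.1),(0,-.1),(0,.1)]
T=[ft(*p) for p in [(58,78),(458,76),(467,412),(60,414)]]
S=[fs(*p) for p in [(653,148),(447,500),(38,332),(283,17)]]
# scene order
for q in S: print(onz("scene",q,.21).round(4))
def res(p,use):
    c,s=np.cos(p[2]),np.sin(p[2]);r=[]
    for n,O,idx in use:
        for o,i in zip(O,idx):
            a,b=L[i];r+=list(proj(n,[p[0]+c*a-s*b,p[1]+s*a+c*b,.21])-o)
    return np.array(r)
idxS=[0,1,2,3]
pts=np.array([onz("scene",q,.21)[:2] for q in S])
C=np.array([[.5735,.0384]]);
print(pts.mean(0))
for use in ([("top",T,[0,1,2,3])],[("scene",S,[0,1,2,3])],[("top",T,[0,1,2,3]),("scene",S,[0,1,2,3])]):
    o=least_squares(res,[.576,-.06,.025],args=(use,));print(o.x[:2],np.degrees(o.x[2]),o.fun.round(1))
```

```text
[0.7441 0.0405 0.21  ]
[ 0.7514 -0.1574  0.21  ]
[ 0.5836 -0.1634  0.21  ]
[0.576 0.036 0.21 ]
[ 0.66376532 -0.06107198]
[ 0.57532878 -0.06100475] 1.4284522430796578 [-0.2  0.   0.1  0.2  0.3 -0.1 -0.2 -0.1]
[ 0.57868667 -0.06383415] 2.0241092791869195 [ 0.6 -0.3  0.2  0.3 -0.6 -0.1 -0.3 -0.1]
[ 0.57727345 -0.0623335 ] 1.7866481847603164 [-0.1 -0.4  0.1 -0.6  0.8 -0.9  0.3 -0.6  0.4 -0.6 -0.4 -0.3 -0.9 -0.9
 -0.3 -0.6]
```

```bash
python3 -m creep '{"claw":[0,0,0,0,0,0,0,0],"linear":[[0.01,-0.039,0],[-0.013,-0.039,0],[-0.013,-0.039,0],[-0.013,-0.039,0],[-0.013,-0.039,0],[-0.013,-0.039,0],[-0.013,-0.039,0],[-0.012,-0.039,0]],"angular":[[0,0,0],[0,0,0],[0,0,0],[0,0,0],[0,0,0],[0,0,0],[0,0,0],[0,0,0]]}'
python3 -m creep '{"claw":[0,0,0,0,0,0],"linear":[[0,0,0],[0,0,0],[0,0,0],[0,0,0],[0,0,0],[0,0,0]],"angular":[[0,0,-0.111],[0,0,-0.111],[0,0,-0.111],[0,0,0],[0,0,0],[0,0,0]]}'
python3 - <<'E'
from h import *
s=robot.sense();print(s["t"],s["tcp_pos"],s["orientation"],s["ft_force"])
for n in("wrist","top","scene"):
  cv2.imwrite(f"pics/{n}7.png",robot.capture(n)[:,:,::-1])
s=robot.sense();print(s["t"],s["tcp_pos"],s["ft_force"])
a=cv2.imread("pics/wrist7.png");cv2.imwrite("pics/w7c.png",cv2.resize(a,None,fx=1.5,fy=1.5))
a=cv2.imread("pics/top7.png");crop(a,230,110,350,230,5,"t7c.png")
E
```

```text
t: 5.8
tcp_pos: [0.4463, -0.0352, 0.1857]
orientation: [[-0.954, 0.299, -0.002], [0.299, 0.954, -0.0], [0.002, -0.001, -1.0]]
ft_force: [0.8, -0.4, -0.8]
grip_width: 0.0175
t: 6.4
tcp_pos: [0.447, -0.0335, 0.1864]
orientation: [[-1.0, -0.027, -0.001], [-0.027, 1.0, -0.0], [0.001, -0.0, -1.0]]
ft_force: [-0.1, 0.0, -0.1]
grip_width: 0.018
6.4 [ 0.44704438 -0.03350572  0.18636309] [[-9.99642061e-01 -2.67392070e-02 -8.74423083e-04]
 [-2.67390855e-02  9.99642435e-01 -1.50403104e-04]
 [ 8.78132080e-04 -1.26967995e-04 -9.99999606e-01]] [-0.07063321  0.00673913 -0.11137689]
6.55 [ 0.44731247 -0.0335083   0.18671597] [-0.49217958  0.18819943 -1.03363742]
```

View pics/w7c.png

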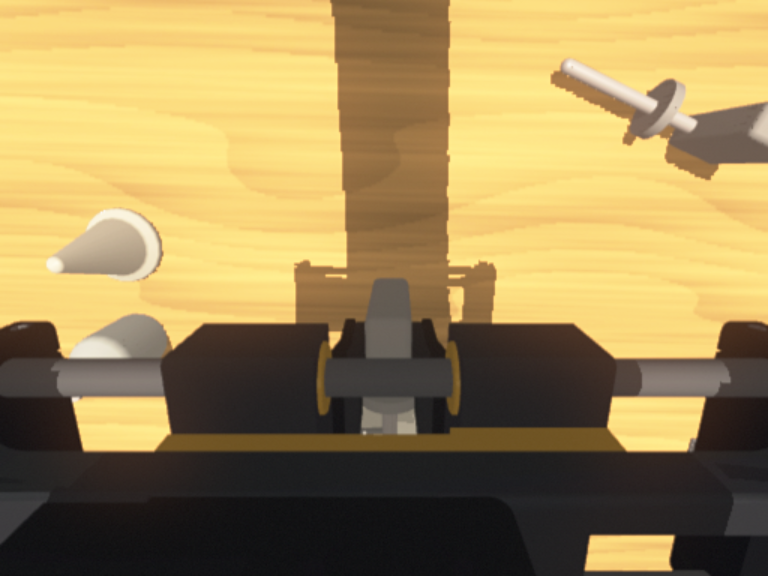

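View pics/t7c.png

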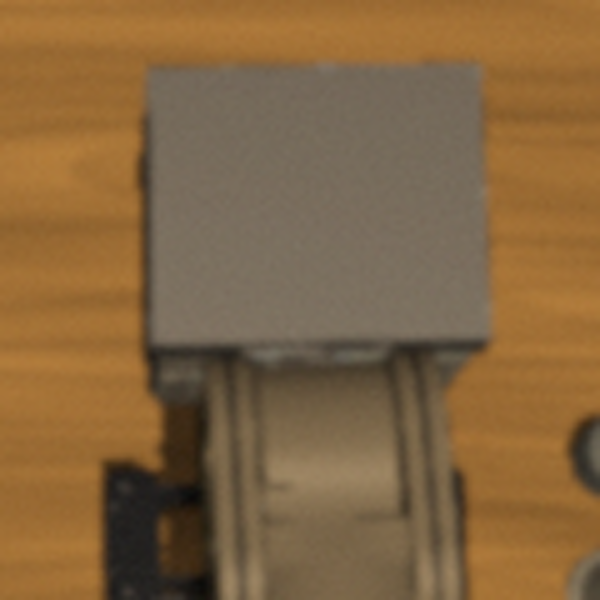

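View pics/scene7.png

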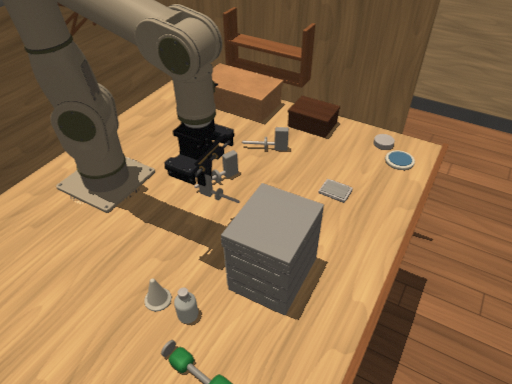

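```bash
python3 -m creep '{"claw":[0,0,0,0,0,0],"linear":[[-0.012,0,0],[-0.012,0,0],[-0.012,0,0],[0,0,0],[0,0,0],[0,0,0]],"angular":[[0,0,0],[0,0,0],[0,0,0],[0,0,0],[0,0,0],[0,0,0]]}'
python3 - <<'E'
from h import *
s=robot.sense();print(s["t"],s["tcp_pos"],s["ft_force"])
a=robot.capture("scene")[:,:,::-1].copy()
t=np.array(s["tcp_pos"])+s["orientation"]@np.array([-.1005,.0,.0008]);print(t,proj("scene",t))
crop(a,190,150,270,260,7,"s8c.png")
for i in range(5):
  robot.capture("top");s=robot.sense();print(s["tcp_pos"].round(4),s["ft_force"].round(2))
E
```

```text
t: 7.15
tcp_pos: [0.4828, -0.0326, 0.1867]
orientation: [[-1.0, -0.029, -0.0], [-0.029, 1.0, 0.0], [0.0, 0.0, -1.0]]
ft_force: [-0.2, -1.1, -0.1]
grip_width: 0.018
7.15 [ 0.48283857 -0.03256603  0.18674325] [-0.19967409 -1.1457958  -0.063955  ]
[ 0.58329659 -0.02967078  0.18591009] [251.26296294 205.91570352]
[ 0.4829 -0.0325  0.1869] [ 0.46  0.11 -1.57]
[ 0.483  -0.0325  0.1869] [-0.04 -0.45 -1.59]
[ 0.4831 -0.0325  0.1869] [-0.24 -0.08 -1.2 ]
[ 0.4832 -0.0325  0.1869] [-0.35  0.34 -1.53]
[ 0.4832 -0.0325  0.1869] [-0.01 -0.25 -0.65]
```

View pics/s8c.png

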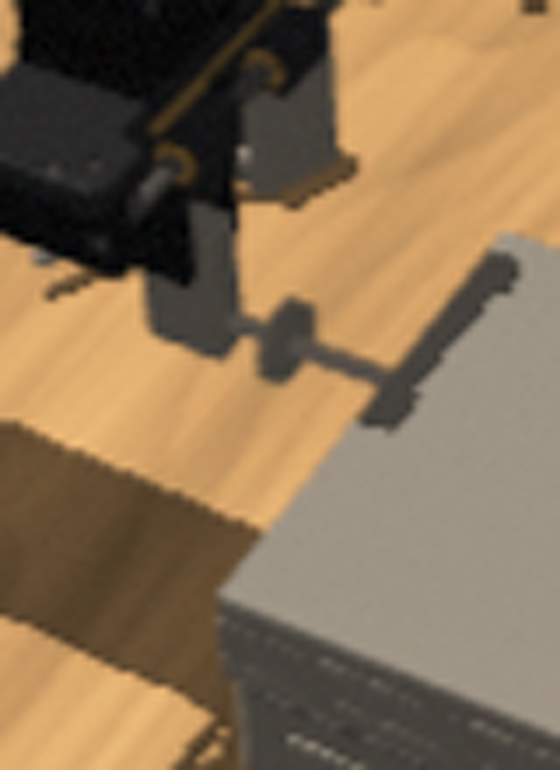

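```bash
python3 -m creep '{"claw":[0,0,0,0,0],"linear":[[-0.006,0,0],[-0.006,0,0],[-0.006,0,0],[0,0,0],[0,0,0]],"angular":[[0,0,0],[0,0,0],[0,0,0],[0,0,0],[0,0,0]]}'
for i in 1 2; do python3 -m creep '{"claw":[0,0],"linear":[[-0.002,0,0],[0,0,0]],"angular":[[0,0,0],[0,0,0]]}'; done
```

```text
t: 7.95
tcp_pos: [0.5014, -0.032, 0.1866]
orientation: [[-1.0, -0.029, -0.0], [-0.029, 1.0, -0.0], [0.0, -0.0, -1.0]]
ft_force: [-0.2, 0.1, -1.4]
grip_width: 0.0178
t: 8.15
tcp_pos: [0.5034, -0.0319, 0.1868]
orientation: [[-1.0, -0.029, 0.0], [-0.029, 1.0, 0.0], [-0.0, 0.0, -1.0]]
ft_force: [0.7, -0.1, -0.6]
grip_width: 0.018
t: 8.35
tcp_pos: [0.5053, -0.0319, 0.1868]
orientation: [[-1.0, -0.029, -0.0], [-0.029, 1.0, 0.0], [0.0, 0.0, -1.0]]
ft_force: [-1.6, -0.1, 0.1]
grip_width: 0.018
```

Possible contact; check with averaged readings.

```bash
cat > avg.py <<'E'
from h import *
import sys
F=[]
for i in range(int(sys.argv[1])):
  robot.capture("top");s=robot.sense();F.append(s["ft_force"])
F=np.array(F);print(round(s["t"],2),s["tcp_pos"].round(4),F.mean(0).round(2),F.std(0).round(2))
E
python3 avg.py 6
python3 -m creep '{"claw":[0,0],"linear":[[-0.002,0,0],[0,0,0]],"angular":[[0,0,0],[0,0,0]]}';python3 avg.py 6
```

```text
8.65 [ 0.5052 -0.0319  0.1868] [-1.54  0.06 -0.59] [0.49 0.65 0.86]
t: 8.85
tcp_pos: [0.5074, -0.0317, 0.1868]
orientation: [[-1.0, -0.029, -0.0], [-0.029, 1.0, 0.0], [0.0, 0.0, -1.0]]
ft_force: [-1.3, -0.9, -0.7]
grip_width: 0.0176
9.15 [ 0.5073 -0.0318  0.1868] [-2.08 -0.52 -0.47] [0.44 0.38 0.1 ]
```

```bash
g(){ grep -E "tcp_pos|force"|tr '\n' ' ';echo; }
python3 -m creep '{"claw":[0,0],"linear":[[0,-0.001,0],[0,-0.001,0]],"angular":[[0,0,0],[0,0,0]]}'|g
python3 -m creep '{"claw":[0],"linear":[[0,-0.001,0]],"angular":[[0,0,0]]}'|g
python3 -m creep '{"claw":[0],"linear":[[0,-0.001,0]],"angular":[[0,0,0]]}'|g
python3 -m creep '{"claw":[0],"linear":[[0,-0.001,0]],"angular":[[0,0,0]]}'|g
python3 -m creep '{"claw":[0],"linear":[[0,-0.001,0]],"angular":[[0,0,0]]}'|g
python3 -m creep '{"claw":[0],"linear":[[0,-0.001,0]],"angular":[[0,0,0]]}'|g
python3 -m creep '{"claw":[0],"linear":[[0,-0.001,0]],"angular":[[0,0,0]]}'|g
```

```text
tcp_pos: [0.5073, -0.0336, 0.1868] ft_force: [-1.6, 0.2, -1.1] 
tcp_pos: [0.5074, -0.0346, 0.1868] ft_force: [-2.0, 1.4, -1.1] 
tcp_pos: [0.5074, -0.0357, 0.1868] ft_force: [-3.2, 1.0, -1.1] 
tcp_pos: [0.5074, -0.0368, 0.1868] ft_force: [-2.6, 1.7, -0.7] 
tcp_pos: [0.5075, -0.0378, 0.1868] ft_force: [-2.8, 0.7, -1.4] 
tcp_pos: [0.5075, -0.0389, 0.1868] ft_force: [-1.1, 0.1, -0.6] 
tcp_pos: [0.5075, -0.0398, 0.1868] ft_force: [-2.2, 1.0, -1.4]
```

```bash
g(){ grep -E "tcp_pos|force"|tr '\n' ' ';echo; }
python3 -m creep '{"claw":[0],"linear":[[0,-0.001,0]],"angular":[[0,0,0]]}'|g
python3 -m creep '{"claw":[0],"linear":[[0,-0.001,0]],"angular":[[0,0,0]]}'|g
python3 -m creep '{"claw":[0],"linear":[[0,-0.001,0]],"angular":[[0,0,0]]}'|g
python3 -m creep '{"claw":[0],"linear":[[0,-0.001,0]],"angular":[[0,0,0]]}'|g
python3 -m creep '{"claw":[0],"linear":[[0,-0.001,0]],"angular":[[0,0,0]]}'|g
python3 -m creep '{"claw":[0],"linear":[[0,-0.001,0]],"angular":[[0,0,0]]}'|g
python3 -m creep '{"claw":[0],"linear":[[0,-0.001,0]],"angular":[[0,0,0]]}'|g
python3 -m creep '{"claw":[0],"linear":[[0,-0.001,0]],"angular":[[0,0,0]]}'|g
python3 -m creep '{"claw":[0],"linear":[[0,-0.001,0]],"angular":[[0,0,0]]}'|g
python3 -m creep '{"claw":[0],"linear":[[0,-0.001,0]],"angular":[[0,0,0]]}'|g
```

```text
tcp_pos: [0.5076, -0.0409, 0.1868] ft_force: [-1.0, 1.3, -0.8] 
tcp_pos: [0.5076, -0.0419, 0.1868] ft_force: [-2.2, 1.5, -0.4] 
tcp_pos: [0.5076, -0.0428, 0.1868] ft_force: [-1.5, 1.2, -1.2] 
tcp_pos: [0.5077, -0.0439, 0.1868] ft_force: [-1.5, 0.6, -1.4] 
tcp_pos: [0.5077, -0.0449, 0.1868] ft_force: [-1.3, 0.4, -0.6] 
tcp_pos: [0.5077, -0.0459, 0.1868] ft_force: [-0.8, 1.1, -0.7] 
tcp_pos: [0.5078, -0.0469, 0.1868] ft_force: [-2.3, 1.6, -1.0] 
tcp_pos: [0.5078, -0.048, 0.1869] ft_force: [-2.5, -1.0, -1.3] 
tcp_pos: [0.5079, -0.0491, 0.1869] ft_force: [-1.4, -0.6, -0.4] 
tcp_pos: [0.5079, -0.0502, 0.1869] ft_force: [-1.3, -0.5, -2.1]
```

```bash
g(){ grep -E "tcp_pos|force"|tr '\n' ' ';echo; }
python3 -m creep '{"claw":[0],"linear":[[0,-0.001,0]],"angular":[[0,0,0]]}'|g
python3 avg.py 4
python3 -m creep '{"claw":[0],"linear":[[0,-0.001,0]],"angular":[[0,0,0]]}'|g
python3 avg.py 4
```

```text
tcp_pos: [0.5081, -0.0512, 0.1869] ft_force: [1.1, 0.1, -2.7] 
11.25 [ 0.5082 -0.0509  0.187 ] [ 0.07 -0.65 -1.05] [0.13 0.36 0.72]
tcp_pos: [0.5081, -0.0517, 0.1869] ft_force: [0.4, -0.4, -1.2] 
11.55 [ 0.5079 -0.0517  0.1868] [ 0.39 -0.23 -0.83] [0.33 0.14 0.55]
```

```bash
g(){ grep -E "tcp_pos|force"|tr '\n' ' ';echo; }
python3 -m creep '{"claw":[0,0],"linear":[[0,-0.001,0],[0,0,0]],"angular":[[0,0,0],[0,0,0]]}'|g
python3 avg.py 4
python3 -m creep '{"claw":[0,0,0],"linear":[[-0.002,0,0],[-0.001,0,0],[0,0,0]],"angular":[[0,0,0],[0,0,0],[0,0,0]]}'|g
python3 avg.py 4
```

```text
tcp_pos: [0.5079, -0.0529, 0.1868] ft_force: [0.1, -0.1, -0.7] 
11.95 [ 0.508  -0.0527  0.1868] [ 0.53 -0.19 -1.13] [0.46 0.46 0.1 ]
tcp_pos: [0.5111, -0.0527, 0.1868] ft_force: [-0.7, 0.1, -0.8] 
12.45 [ 0.5109 -0.0527  0.1868] [-0.23 -0.13 -1.01] [0.52 0.31 0.1 ]
```

```bash
g(){ grep -E "tcp_pos|force"|tr '\n' ' ';echo; }
python3 -m creep '{"claw":[0,0,0,0,0],"linear":[[-0.002,0,0],[-0.002,0,0],[-0.002,0,0],[-0.002,0,0],[0,0,0]],"angular":[[0,0,0],[0,0,0],[0,0,0],[0,0,0],[0,0,0]]}'|g
python3 avg.py 4
```

```text
tcp_pos: [0.5192, -0.0524, 0.1868] ft_force: [-0.6, 1.3, -0.9] 
13.15 [ 0.5189 -0.0525  0.1868] [ 0.38  0.02 -1.52] [0.29 0.26 0.2 ]
```

```bash
g(){ grep -E "tcp_pos|force"|tr '\n' ' ';echo; }
python3 -m creep '{"claw":[0,0,0,0,0],"linear":[[-0.002,0,0],[-0.002,0,0],[-0.002,0,0],[-0.002,0,0],[0,0,0]],"angular":[[0,0,0],[0,0,0],[0,0,0],[0,0,0],[0,0,0]]}'|g
python3 avg.py 4
```

```text
tcp_pos: [0.5272, -0.0522, 0.1868] ft_force: [-0.4, -0.4, -1.1] 
13.85 [ 0.5269 -0.0522  0.1868] [ 0.51  0.05 -1.13] [0.55 0.41 0.4 ]
```

```bash
g(){ grep -E "tcp_pos|force"|tr '\n' ' ';echo; }
python3 -m creep '{"claw":[0,0,0,0],"linear":[[-0.0015,0,0],[-0.0015,0,0],[-0.001,0,0],[0,0,0]],"angular":[[0,0,0],[0,0,0],[0,0,0],[0,0,0]]}'|g
python3 avg.py 4
python3 -m creep '{"claw":[0,0],"linear":[[-0.001,0,0],[0,0,0]],"angular":[[0,0,0],[0,0,0]]}'|g
python3 -m creep '{"claw":[0,0],"linear":[[-0.0005,0,0],[0,0,0]],"angular":[[0,0,0],[0,0,0]]}'|g
```

```text
tcp_pos: [0.5311, -0.0521, 0.1868] ft_force: [-0.1, -0.1, -1.2] 
14.45 [ 0.5309 -0.0522  0.1868] [-0.66 -0.17 -0.92] [0.41 0.57 0.28]
tcp_pos: [0.532, -0.052, 0.1868] ft_force: [-0.5, 0.3, -0.6] 
tcp_pos: [0.5325, -0.0521, 0.1868] ft_force: [-1.1, -0.7, -1.6]
```

```bash
g(){ grep -E "tcp_pos|force"|tr '\n' ' ';echo; }
python3 avg.py 4
python3 -m creep '{"claw":[0,0],"linear":[[-0.0005,0,0],[0,0,0]],"angular":[[0,0,0],[0,0,0]]}'|g
python3 avg.py 3
python3 -m creep '{"claw":[0,0],"linear":[[-0.0005,0,0],[0,0,0]],"angular":[[0,0,0],[0,0,0]]}'|g
python3 avg.py 3
```

```text
15.05 [ 0.5324 -0.0521  0.1868] [ 0.11  0.27 -0.96] [0.27 0.32 0.2 ]
tcp_pos: [0.533, -0.052, 0.1868] ft_force: [0.4, 0.1, -1.3] 
15.4 [ 0.5329 -0.0521  0.1868] [-0.59  0.27 -0.89] [0.42 0.48 0.8 ]
tcp_pos: [0.5333, -0.0521, 0.1868] ft_force: [-0.6, 0.8, -1.5] 
15.75 [ 0.5333 -0.0521  0.1868] [-1.37 -0.35 -0.48] [0.41 0.33 0.13]
```

```bash
g(){ grep -E "tcp_pos|force"|tr '\n' ' ';echo; }
python3 -m creep '{"claw":[0,0],"linear":[[-0.0005,0,0],[0,0,0]],"angular":[[0,0,0],[0,0,0]]}'|g
python3 avg.py 3
python3 -m creep '{"claw":[0,0],"linear":[[-0.0005,0,0],[0,0,0]],"angular":[[0,0,0],[0,0,0]]}'|g
python3 avg.py 3
python3 - <<'E'
from h import *
a=robot.capture("scene")[:,:,::-1].copy();crop(a,190,150,270,260,7,"s9c.png")
E
```

```text
tcp_pos: [0.5334, -0.0521, 0.1868] ft_force: [-4.5, 0.4, 3.0] 
16.1 [ 0.5334 -0.0521  0.1868] [-5.15 -0.18  2.85] [0.42 0.31 0.54]
tcp_pos: [0.5334, -0.0521, 0.1868] ft_force: [-7.5, -0.5, 4.4] 
16.45 [ 0.5334 -0.0521  0.1868] [-7.56 -0.52  4.04] [0.55 0.26 0.09]
```

View pics/s9c.png

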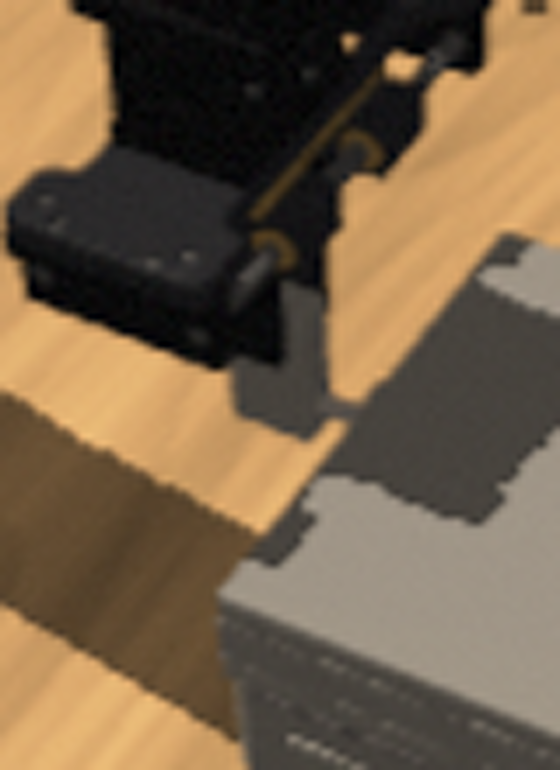

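```bash
g(){ grep -E "tcp_pos|force"|tr '\n' ' ';echo; }
python3 -m creep '{"claw":[0,0],"linear":[[0.0008,0,0],[0,0,0]],"angular":[[0,0,0],[0,0,0]]}'|g
python3 avg.py 3
python3 -m creep '{"claw":[0,0,0],"linear":[[0,0,0.0008],[0,0,0.0007],[0,0,0]],"angular":[[0,0,0],[0,0,0],[0,0,0]]}'|g
python3 avg.py 3
```

```text
tcp_pos: [0.5334, -0.0521, 0.1868] ft_force: [-4.1, -0.9, 1.1] 
16.85 [ 0.5334 -0.0521  0.1868] [-4.26 -0.35  0.77] [0.31 0.19 0.14]
tcp_pos: [0.5335, -0.052, 0.1852] ft_force: [-4.8, -0.3, 0.4] 
17.3 [ 0.5335 -0.052   0.1853] [-4.77  0.    0.85] [0.47 0.59 0.23]
```

```bash
python3 -m creep '{"claw":[0.3,0.3,0.3,0.3,0.3,0.3],"linear":[[0,0,0],[0,0,0],[0,0,0],[0,0,0],[0,0,0],[0,0,0]],"angular":[[0,0,0],[0,0,0],[0,0,0],[0,0,0],[0,0,0],[0,0,0]]}'
python3 - <<'E'
from h import *
a=robot.capture("scene")[:,:,::-1].copy();crop(a,190,150,270,260,7,"s10c.png")
a=robot.capture("wrist")[:,:,::-1].copy();crop(a,200,150,330,310,4,"w10c.png")
E
```

```text
t: 17.9
tcp_pos: [0.5337, -0.052, 0.1854]
orientation: [[-1.0, -0.029, 0.0], [-0.029, 1.0, 0.0], [-0.0, 0.0, -1.0]]
ft_force: [0.8, -0.4, 0.7]
grip_width: 0.0261
```

View pics/s10c.png

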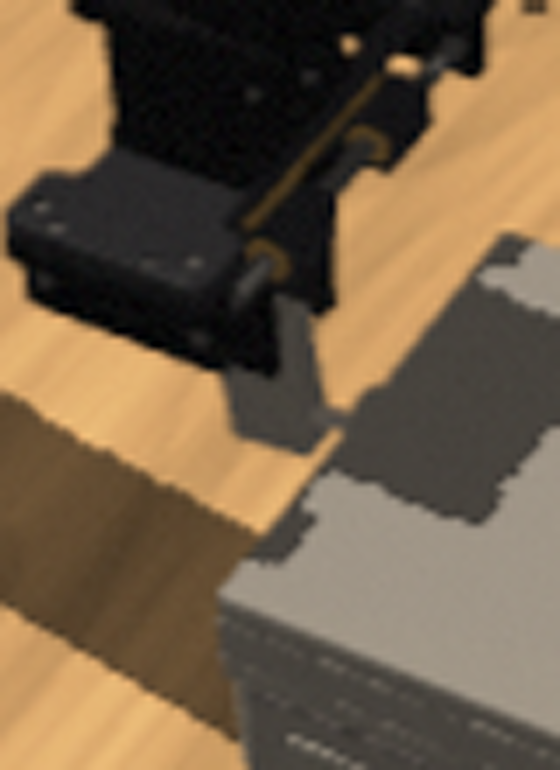

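View pics/w10c.png

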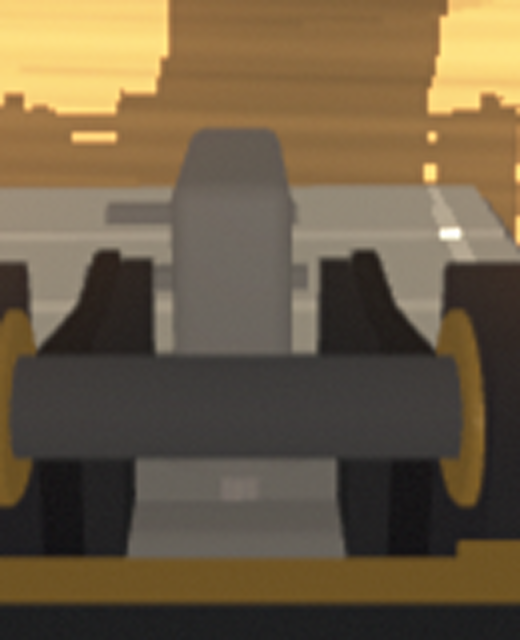

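```bash
python3 -m creep '{"claw":[0.7,0.7,0.7,0.7,0.7,0.7],"linear":[[0,0,0],[0,0,0],[0,0,0],[0,0,0],[0,0,0],[0,0,0]],"angular":[[0,0,0],[0,0,0],[0,0,0],[0,0,0],[0,0,0],[0,0,0]]}'|tail -1
python3 -m creep '{"claw":[0.7,0.7,0.7,0.7,0.7,0.7,0.7,0.7],"linear":[[0,0,-0.01],[0,0,-0.015],[0.01,0,-0.02],[0.02,0,-0.02],[0.02,0,-0.02],[0.02,0,-0.01],[0,0,0],[0,0,0]],"angular":[[0,0,0],[0,0,0],[0,0,0],[0,0,0],[0,0,0],[0,0,0],[0,0,0],[0,0,0]]}'
python3 - <<'E'
from h import *
import pickle
a=robot.capture("scene")[:,:,::-1].copy();crop(a,190,150,270,260,7,"s11c.png")
s=robot.sense();a=robot.capture("wrist")[:,:,::-1].copy();cv2.imwrite("pics/w11.png",cv2.resize(a,None,fx=1.5,fy=1.5))
pickle.dump(s,open("s11.pkl","wb"))
E
```

```text
grip_width: 0.0592
t: 19.4
tcp_pos: [0.464, -0.054, 0.281]
orientation: [[-1.0, -0.029, 0.002], [-0.029, 1.0, 0.001], [-0.002, 0.001, -1.0]]
ft_force: [0.6, 0.8, -0.3]
grip_width: 0.0611
```

View pics/s11c.png

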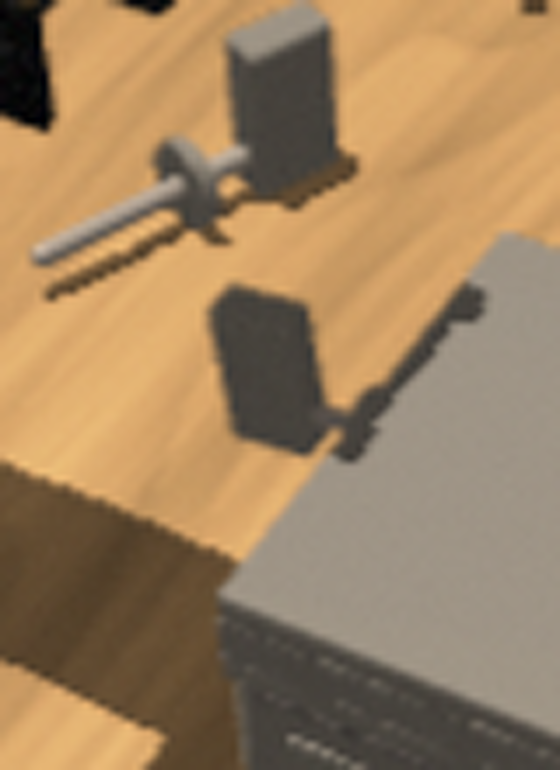

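View pics/w11.png

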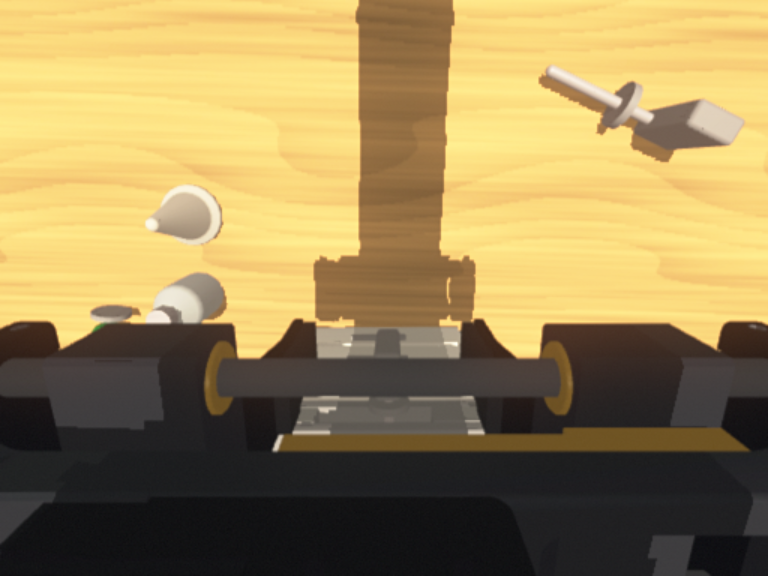

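Run:
```python
from h import *
from scipy.optimize import least_squares
f=lambda u,v:np.array((190+(u+.5)/7-.5,150+(v+.5)/7-.5))
# local coords rel bolt center (x,y,z): 
obs=[((-17,-9,31),(212,308)),((-17,9,31),(236,285)),((17,9,31),(306,302)),((-17,-9,-31),(234,436)),((17,-9,-31),(306,455)),((17,9,-31),(323,437))]
yaw=np.radians(1.66)
def tf(p,l):
    c,s=np.cos(p[3]),np.sin(p[3]);x,y,z=np.array(l)/1e3
    X=c*x-s*z;Z=s*x+c*z   # pitch nose-up
    return [p[0]+np.cos(yaw)*X-np.sin(yaw)*y,p[1]+np.sin(yaw)*X+np.cos(yaw)*y,p[2]+Z]
def res(p):
    r=[]
    for l,o in obs: r+=list((proj("scene",tf(p,l))-f(*o))*7)
    return np.array(r+[(p[1]+.052)/.0005*2])
o=least_squares(res,[.533,-.052,.2,.1],loss="soft_l1",f_scale=4);p=o.x
print(p[:3],np.degrees(p[3]),o.fun.round(0))
tip=tf(p,(101,0,-15));fl=[tf(p,(43,0,-15+k)) for k in(16,0,-16)]
m=np.array([.5756,-.062]);d=np.array([np.cos(yaw),np.sin(yaw)])
print("depth tip",(np.array(tip)[:2]-m)@d,tip[2]); print("flange gap",[((np.array(q)[:2]-m)@d,q[2]) for q in fl])
# reference: same fit expected for held pose level
print(proj("scene",[.5329,-.052,.2010]))
```

```text
[ 0.52987494 -0.05187323  0.19017014] 3.5674621489609173 [-6.  1. -3. -7. 10.  2. -7.  0.  1.  9. 10. -5.  1.]
depth tip 0.05632513042505321 0.18148380486135743
flange gap [(np.float64(-0.0025580584679728837), np.float64(0.193843823703908)), (np.float64(-0.0015624786694293665), np.float64(0.17787482809163696)), (np.float64(-0.0005668988708857388), np.float64(0.1619058324793659))]
[229.00022891 200.00373756]
```

Run:
```python
from h import *
from scipy.optimize import least_squares
c=robot.calibration("wrist");K=c["camera_matrix"];T=np.array(c["tool_from_camera"])
def pj(P):
    q=K@(T[:3,:3].T@(np.array(P)-T[:3,3]));return q[:2]/q[2]
f=lambda u,v:np.array((200+(u+.5)/4-.5,150+(v+.5)/4-.5))
def run(obs):
    def pt(p,l): # tool frame: bolt x=-tool x, bolt z=-tool z, bolt y=tool y
        cc,s=np.cos(p[3]),np.sin(p[3]);x,y,z=np.array(l)/1e3
        X=cc*x-s*z;Z=s*x+cc*z
        return [p[0]-X,p[1]+y,p[2]-Z]
    res=lambda p:np.concatenate([(pj(pt(p,l))-f(*o))*4 for l,o in obs])
    o=least_squares(res,[0,0,-.0142,0.0]);p=o.x
    print("center tool mm",(p[:3]*1e3).round(2),"pitch",np.degrees(p[3]).round(2),o.fun.round(0))
    print(" tip",(np.array(pt(p,(101,0,-15)))*1e3).round(1)," flange c/bot/top",[(np.array(pt(p,(43,0,-15+k)))*1e3).round(1)[[0,2]] for k in(0,-16,16)])
run([((-17,-9,-31),(198,143)),((-17,9,-31),(288,143)),((-17,-9,31),(175,248)),((-17,9,31),(298,248))])
run([((-17,-9,-31),(193,129)),((-17,9,-31),(277,129)),((-17,-9,31),(174,186)),((-17,9,31),(291,186))])
```

```text
center tool mm [-1.53  0.11 -7.03] pitch 0.45 [-4. -0. -4.  0.  3. -0.  3.  0.]
 tip [-1.026e+02  1.000e-01  7.200e+00]  flange c/bot/top [array([-44.6,   7.6]), array([-44.8,  23.6]), array([-44.5,  -8.4])]
center tool mm [ 1.59 -0.86  2.66] pitch 5.88 [-2. -0. -0.  0.  1. -0.  0.  0.]
 tip [-100.4   -0.9    7.2]  flange c/bot/top [array([-42.7,  13.2]), array([-44.4,  29.1]), array([-41.1,  -2.7])]
```

Run:
```python
import cv2
from h import *
a=cv2.imread("pics/w10c.png");cv2.imwrite("pics/w10d.png",cv2.resize(a[100:380,120:340],None,fx=2.1,fy=2.1))
```

```text
(no output)
```

View pics/w10d.png

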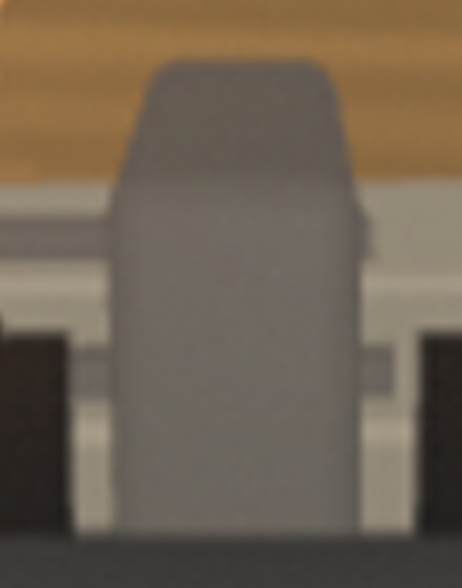

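```bash
python3 -m creep '{"claw":[0.7,0.7,0.7,0.7,0.7,0.7,0.7,0.7],"linear":[[0.02,0,0],[0.02,0,-0.01],[0.01,0,-0.01],[0,0,0],[0,0,0],[0,0,0],[0,0,0],[0,0,0]],"angular":[[0,0,0],[0,0,0],[0,0,0],[0,0,0],[0,0,0],[0,0,0],[0,0,0],[0,0,0]]}'
python3 - <<'E'
from h import *
a=robot.capture("scene")[:,:,::-1].copy();b=cv2.imread("pics/scene0.png")
crop(a,190,150,270,260,7,"s12c.png")
cv2.imwrite("pics/s12.png",a)
m=cv2.imread("pics/s11c.png");n=cv2.imread("pics/s12c.png");d=cv2.absdiff(m,n).max(2);print("bolt area diff",d[280:460,200:340].max())
for nm,(x0,y0,x1,y1) in dict(cone_perf_str=(140,270,235,384),mirror=(315,178,358,205)).items(): print(nm,cv2.absdiff(a,b)[y0:y1,x0:x1].max())
E
```

```text
t: 20.3
tcp_pos: [0.4138, -0.0555, 0.2999]
orientation: [[-1.0, -0.029, -0.001], [-0.029, 1.0, -0.0], [0.001, -0.0, -1.0]]
ft_force: [0.7, 0.2, 0.4]
grip_width: 0.0608
bolt area diff 106
cone_perf_str 108
mirror 16
```

View pics/s12.png

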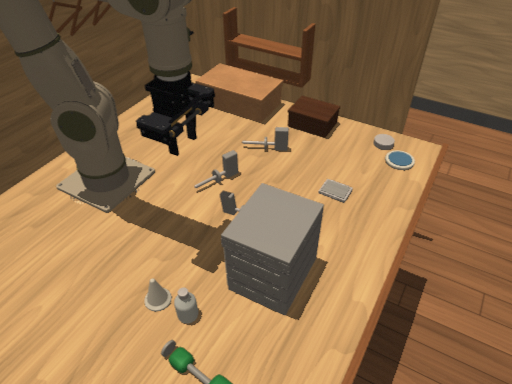

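Run:
```python
from h import *
a=cv2.imread("pics/s12.png");b=cv2.imread("pics/scene0.png")
d=cv2.absdiff(a,b).max(2)[270:384,140:235];y,x=np.where(d>40);print(len(x),x.min()+140,x.max()+140,y.min()+270,y.max()+270)
m=cv2.imread("pics/s11c.png");n=cv2.imread("pics/s12c.png")
cv2.imwrite("pics/cmp.png",np.hstack([m[220:480,150:520],n[220:480,150:520]]))
```

```text
19 206 215 270 272
```

View pics/cmp.png

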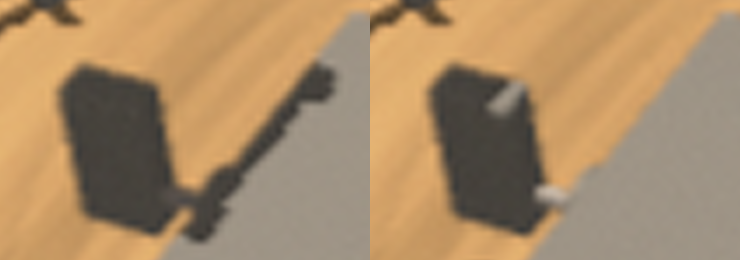

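Run:
```python
from bench import robot
print(robot.finish_job())
```

```text
the job is handed in; nothing more can be done
None
```

I locked the drawer unit with the smallest of the three bolts, let go, and handed the job in at about 20 s, but the flange's top edge does not sit flat against the front.

**Pick and search:** I pinched the bolt from above at 25 N and lifted it clear. I felt along the back wall from the +y end, pressing about 1 to 3 N. The force fell to zero about 10 mm to the +y side of the mouth's centre, and the rod went in there with almost no resistance.

**Push home:** The bolt reached a hard stop at TCP x = 0.533 m, the position I had calculated for fully home. The force there was about 7.5 N. I eased it to about 4 N, lowered the bolt 1.5 mm, then released it and backed away.

**Last checks:**
- **Bolt not flat:** on release it sagged about 4–5° nose-up in the hole and recess clearance. By the camera fits (1–2 mm uncertain), the flange's lower edge touches the front, its top edge stands 2–3 mm off and the tip is about 56 mm deep instead of 58. I did not push it level, because I expected it to sag back.
- **Stability:** the bolt did not shift between pictures taken about a second apart, and the robot was clear of everything.
- **Bystanders:** in the scene picture the perfume bottle, ring cone, mirror and the visible part of the stretcher have not moved; the only difference is the edge of a shadow.

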